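# Reassemble the pill tower on the dispensary desk

### The arm

A 6-joint arm with a two-finger parallel gripper is mounted at the origin on the work surface. World frame = base frame: x ahead of the robot, y to its left, z up, the work surface at z = 0. Lengths are in mm, angles in rad, forces in N, time in s.
With the tool pointing down it reaches from about 300 to 875 mm from the base axis. Payload 6.4 kg.
Tool frame: the origin (TCP) lies at the very end of the fingers, on their centre line; the grasp point (between the pads) lies 19 mm behind it; z points along the fingers, y is the direction in which the jaws open and shut (so a half turn about z gives the same grasp; the last joint's range is limited). The gripper opens to 88 mm and grips with 3 to 60 N. Pads are 18 mm wide; open, the fingers measure 123 mm over their backs; the gripper's body (75 mm by 187 mm) begins 45 mm behind the grasp point.
Start: joints at [0.975, 0.181, 1.607, -0, 1.354, -0.206], TCP at [218.492, 531.886, 238.714] pointing down, gripper open.
Joint ranges: [-2.99, 2.99], [-0.89, 2.07], [0.3, 2.58], [-1.14, 4.28], [0, 2.63], [-3.12, 3.12]. Speed limits (rad/s): [2.57, 2.57, 3.01, 3.14, 3.14, 3.14].

### API

Orientations are given as a unit quaternion [w, x, y, z].
In Python, from bench import manip, eyes gives the robot as it stands.
- The arm moves only by the tool step_arm, never from a script. Its argument "deltas" is a list that holds one entry, the list of rows, each a list of 7 numbers: the turn, a rotation vector about the tool's x, y, z in rad, then the shift along the tool's x, y, z in mm, then the opening, from 0 (shut) to 1 (fully open). In form: [[[rx, ry, rz, x, y, z, claw], ...]]. A call has 1 to 12 rows; each row shifts and turns the commanded pose from where the row before left it, along the tool's axes as they then stand; what a row does not reach is not made up. A row lasts 1/10 s, in which the tool goes at most 50 mm and 8.59 degrees, less where a joint would pass 70% of its speed; a pose out of reach is approached as far as the arm can. A call is refused whole if a number of a shift passes 50 or a number of a turn 0.15, either way. A call with a gripper value outside its range is refused whole. The fingers move at their own pace and stop on an object; "grip_force" is the grip in N (left out, the last holds). Time passes only in rows, so rows that do not move let the fingers close. It gives the time, the measured TCP pose, the force and the opening at its end, in the units of the state.
- manip.sense(): the state, without advancing time (a new reading comes with each control period).
- eyes.read_camera(name): name is "scene" or "side" or "wrist"; returns the picture (420x560x3 uint8, red, green, blue); there is no depth.
- eyes.get_calibration(name): a dict with "K" (3x3 intrinsics, pixels), "xyz" and "orientation" of the camera in the world. Camera axes: x right, y up, looking along -z (the intrinsics and any distortion apply to the point x, -y, -z); pixel columns grow to the right and rows downward; lengths in mm; the calibration is good to about 2 mm. A picture is of the moment at which its call begins: read the wrist's pose just before it. get_calibration takes no time and is no camera call; for the wrist camera it gives the pose at the moment of the call.
- manip.close_job(): hands the job in, once; it reports no verdict.
Trained networks look in the newest picture that a camera, given by its name, has taken for a name from the list of things; names that differ only in an ending like _2 or _b are one class to them, and where a whole thing is asked for, a point or a joint stands for the part that bears it (a point fixed in the world has none). Each returns a list of dicts, best first, with "score" (0 to 1); they miss things now and then, are a little off and sometimes report something else, mostly with a low value. They report only what shows in the picture. A call takes as long as a camera call. They do not tell look-alikes from the thing itself.
- eyes.look_for(name, camera): "xyz" ([x, y, z] in mm, in world coordinates, good to about 4 mm: the middle of the surface that is visible of it).
The state is a dict: "clock": time; "joints": joint angles; "qvel": joint speeds; "joint_torque": joint torques, N m; "ee_pos": TCP position; "tcp_rot": TCP orientation; "force": force on the tool from outside, world axes, zero at the start; "torque": the same for the moment, N m; "opening": finger opening in mm.
Only numpy, scipy, OpenCV 4.12 (cv2) and the standard library are available. Lean on these libraries where they do the work, as an engineer would, in place of code of your own. Each camera call takes 0.05 s, during which the arm holds its last target.

### The job

Put the clean pill tower back together on its grey base: first the large pot into the base, then the medium pot on it, then the small pot, and last the lid, one piece at a time, each upright with its foot fully home in the mouth of the piece below. Leave the jar, the carton, the bottle and the stapler where they are.

Things in the scene. Friction and masses are not known exactly. Their poses are not given: they have to be found in the camera images.
- base: Base of the pill tower: low round grey plastic dish fixed to the desk, 88 mm across its foot plate, with a round wall 76 mm in outer and 60 mm in inner diameter; wall top at 14 mm height, inner floor at 5 mm. Origin at the centre of its underside on the desk, z up; round, so its yaw means nothing.
- pot_large: Large pot: loose open round white plastic pot, 70 g, 58 mm tall. Tapered foot 44 mm diameter underneath, 54 mm at 8 mm height; skirt 68 mm diameter from 8 to 12 mm; straight body 64 mm diameter (grip here) up to the rim; mouth 57 mm. Seated: foot inside the base, skirt on its wall, origin 6 mm above the base's. Origin: centre of the foot's underside, z up, yaw meaningless.
- pot_medium: Medium pot: loose open round white plastic pot, 50 g, 52 mm tall. Tapered foot 41 mm diameter underneath, 51 mm at 8 mm height; skirt 64 mm diameter from 8 to 12 mm; straight body 53 mm diameter (grip here) up to the rim; mouth 46 mm. Seated: foot in the large pot's mouth, skirt on its rim, origin 50 mm above that pot's. Origin: centre of the foot's underside, z up, yaw meaningless.
- pot_small: Small pot: loose open round white plastic pot, 40 g, 46 mm tall. Tapered foot 30 mm diameter underneath, 40 mm at 8 mm height; skirt 55 mm diameter from 8 to 12 mm; straight body 43 mm diameter (grip here) up to the rim; mouth 36 mm. Seated: foot in the medium pot's mouth, skirt on its rim, origin 44 mm above that pot's. Origin: centre of the foot's underside, z up, yaw meaningless.
- lid: Lid: loose white plastic, 30 g, 36 mm tall, lying knob up. Tapered plug 20 mm diameter underneath, 30 mm at 8 mm height; disc 47 mm diameter from 8 to 12 mm; straight knob 18 mm diameter from 12 to 36 mm (grip here). Seated: plug in the small pot's mouth, disc on its rim, origin 38 mm above that pot's. Origin: centre of the plug's underside, z up, yaw meaningless.
- jar: Bystander, not part of the tower: closed amber ointment jar with paper label and white cap, 54 mm diameter, 50 mm tall, loose. Origin at the centre of its underside, z up.
- carton: Bystander: medicine carton lying flat, white with a green band, 85 x 45 x 24 mm along its x, y, z, loose. Origin at the centre of its underside.
- bottle: Bystander: small amber bottle with white cap, 40 mm diameter, 75 mm tall, loose. Origin at the centre of its underside, z up.
- stapler: Bystander: stapler, 120 mm long along its x, 32 mm wide, about 40 mm tall, loose. Origin at the centre of its underside.
Not all that is in view belongs to the job. Leave any purple or red look-alike of the pot_small alone. What is shaped like the pot_large but blue or yellow is not meant.

How it is judged:
By the outcome, as a careful person would: the job done as asked, in the order asked, and still so for the second after the job is handed in, with the robot touching nothing.
It also fails if it takes over 117 s, if anything falls off the work surface, if the arm or the gripper's body presses on something with over 40 N, if the wrist force passes 120 N, or if a joint passes its speed limit or range.

## Working session

There is one attempt and no reset: what is moved stays moved. The work goes in short steps, Python scripts to look and compute and a tool call to move; the robot and the scene stay as the last step left them, time stands still between calls to the robot, and variables do not carry over. Pictures are saved under pics/ and viewed, and the job is handed in when it is done.

Besides the shell and the picture viewer there is one more tool, called after "Request:" as a command line: name --argument value ..., lists and objects as JSON in quotes. step_arm: Moves the arm, as the interface text tells. Its arguments: {"type":"object","properties":{"deltas":{"type":"array"},"grip_force":{"type":"number"}},"required":["deltas"]}

```bash
ls; mkdir -p pics
python3 - <<'E'
from bench import manip, eyes
import cv2
print(manip.sense())
for n in ["scene","side","wrist"]:
    print(n, eyes.get_calibration(n))
    im=eyes.read_camera(n); cv2.imwrite(f"pics/{n}0.png",im[:,:,::-1])
E
```

```text
pics
{'clock': 0.0, 'joints': array([ 9.74707993e-01,  1.81547161e-01,  1.60799097e+00, -6.66297573e-06,
        1.35377894e+00, -2.06300247e-01]), 'qvel': array([ 0.00145734, -0.00106146, -0.00021032, -0.00157729,  0.00016718,
        0.00015801]), 'joint_torque': array([ 1.41773595e-03, -4.33870339e+01, -3.41852546e+01,  7.03695556e-02,
        3.82939924e-02, -1.12287285e-04]), 'ee_pos': array([218.17988584, 531.43026208, 237.81492061]), 'tcp_rot': array([-3.33714071e-04,  1.93661807e-01,  9.81067970e-01, -7.95016499e-04]), 'force': array([-0.16942975,  0.06736   ,  0.607584  ]), 'torque': array([-0.00170242,  0.00306176, -0.02275933]), 'opening': 88.1083199336136}
scene {'K': array([[445.37836273,   0.        , 274.51820157],
       [  0.        , 445.37836273, 211.88584036],
       [  0.        ,   0.        ,   1.        ]]), 'xyz': array([1641.60742238,   96.64912537,  865.3114049 ]), 'orientation': array([0.6156402 , 0.30598607, 0.31141408, 0.65603424])}
side {'K': array([[493.76606453,   0.        , 287.37180093],
       [  0.        , 493.76606453, 212.52153563],
       [  0.        ,   0.        ,   1.        ]]), 'xyz': array([ 161.60571638, -613.68447432,  968.45065255]), 'orientation': array([ 0.90119231,  0.33862433, -0.09095874, -0.25477931])}
wrist {'K': array([[360.54348999,   0.        , 274.29251395],
       [  0.        , 360.54348999, 210.34585268],
       [  0.        ,   0.        ,   1.        ]]), 'xyz': array([156.03135747, 557.85316358, 384.14148269]), 'orientation': array([ 0.8230024 , -0.11383469, -0.07438569,  0.55152107])}
```

View pics/scene0.png

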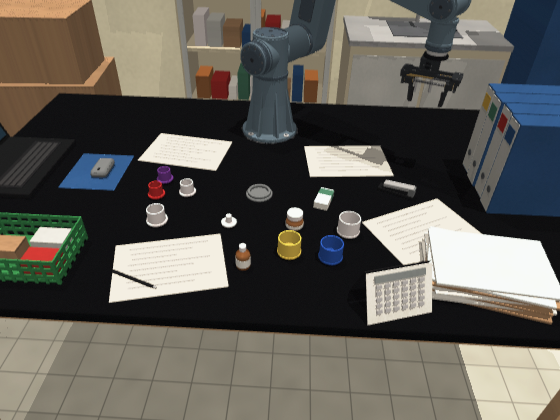

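View pics/side0.png

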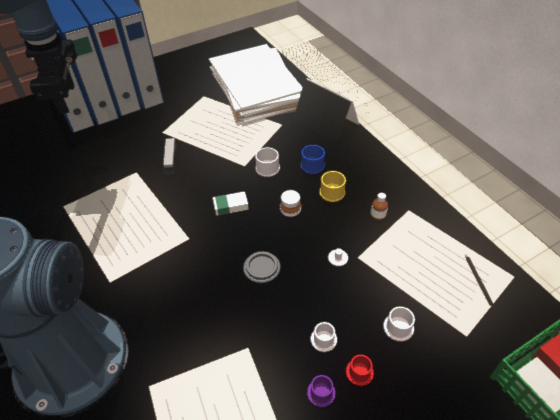

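View pics/wrist0.png

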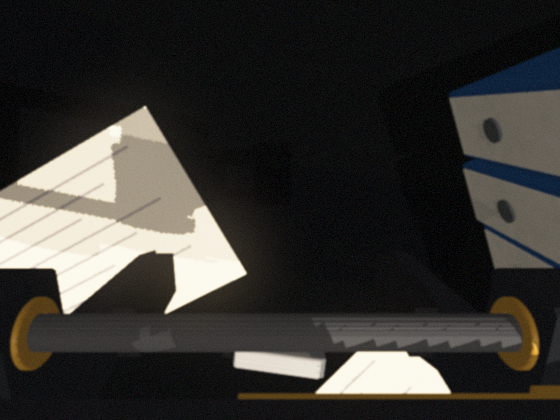

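```bash
cat > h.py <<'E'
import numpy as np, cv2
from scipy.spatial.transform import Rotation as R
from scipy.optimize import minimize
from bench import manip, eyes
def Rm(q): q=np.asarray(q); return R.from_quat([q[1],q[2],q[3],q[0]]).as_matrix()
def proj(P,c):
    p=(np.asarray(P)-c["xyz"])@Rm(c["orientation"])
    p=p*[1,-1,-1]
    u=p@c["K"].T
    return u[:,:2]/u[:,2:]
def back(uv,c,z):
    d=np.linalg.inv(c["K"])@[uv[0],uv[1],1]; d=Rm(c["orientation"])@(d*[1,-1,-1])
    return c["xyz"]+d*(z-c["xyz"][2])/d[2]
PR={"pot_large":[(22,0,27,8),(34,8,34,12),(32,12,32,58)],"pot_medium":[(20.5,0,25.5,8),(32,8,32,12),(26.5,12,26.5,52)],
"pot_small":[(15,0,20,8),(27.5,8,27.5,12),(21.5,12,21.5,46)],"lid":[(10,0,15,8),(23.5,8,23.5,12),(9,12,9,36)],
"base":[(44,0,44,3),(38,3,38,14)],"jar":[(27,0,27,50)],"bottle":[(20,0,20,50),(10,50,10,75)]}
a=np.linspace(0,2*np.pi,48,endpoint=False)
def sil(name,pos,c,S=4,box=None):
    x0,y0,x1,y1=box
    m=np.zeros(((y1-y0)*S,(x1-x0)*S),np.uint8)
    for r0,z0,r1,z1 in PR[name]:
        P=np.array([[r*np.cos(t),r*np.sin(t),z] for r,z in((r0,z0),(r1,z1)) for t in a])+pos
        h=cv2.convexHull(((proj(P,c)-[x0,y0]+0.5)*S).astype(np.float32))
        cv2.fillConvexPoly(m,np.round(h).astype(np.int32),255)
    return cv2.resize(m,(x1-x0,y1-y0),interpolation=cv2.INTER_AREA)/255.
def white(im): 
    return ((im.min(2)>60)).astype(float)
def fit(name,pos0,c,im,mask=white,z=0):
    u=proj(np.array([pos0]),c)[0]; b=[int(u[0])-40,int(u[1])-55,int(u[0])+40,int(u[1])+40]
    b[0]=max(b[0],0);b[1]=max(b[1],0)
    M=mask(im)[b[1]:b[3],b[0]:b[2]]
    b[3]=b[1]+M.shape[0]; b[2]=b[0]+M.shape[1]
    # keep component
    n,l,st,ce=cv2.connectedComponentsWithStats(M.astype(np.uint8))
    s0=sil(name,np.r_[pos0[:2],z],c,4,b)
    k=1+np.argmax([((l==i)*s0).sum() for i in range(1,n)]); M=(l==k).astype(np.uint8)
    cn,_=cv2.findContours(M,cv2.RETR_EXTERNAL,cv2.CHAIN_APPROX_NONE); M=cv2.drawContours(M*0,cn,-1,1,-1).astype(float)
    f=lambda p: np.abs(sil(name,np.r_[p,z],c,4,b)-M).sum()
    r=minimize(f,pos0[:2],method="Nelder-Mead",options=dict(initial_simplex=np.array(pos0[:2])+[[0,0],[8,0],[0,8]],xatol=.1))
    return r.x,r.fun/M.sum()
E
python3 - <<'E'
from h import *
for n in PR|{"carton":0,"stapler":0}:
    for cam in ["scene","side"]:
        if cam=="scene" or n in("pot_large","jar"): 
            print(n,cam,[(np.round(d["xyz"]),round(d["score"],2)) for d in eyes.look_for(n,cam)])
c={k:eyes.get_calibration(k) for k in("scene","side")}
im={k:cv2.imread(f"pics/{k}0.png")[:,:,::-1] for k in c}
px={"pot_large":((348,232),(267,168)),"pot_medium":((156,220),(400,330)),"pot_small":((187,191),(324,342)),"lid":((229,223),(338,258)),"base":((259,193),(262,267)),"jar":((295,226),(290,208))}
for n,(a1,a2) in px.items():
    for k,p in(("scene",a1),("side",a2)):
        try:
            q=back(p,c[k],10); mk=white if n not in("base","jar") else (lambda im:(im.max(2)>(35)).astype(float))
            print(n,k,np.round(q[:2]),*fit(n,q,c[k],im[k],mk))
        except Exception as e: print(n,k,e)
E
```

```text
pot_large scene [(array([641., 271.,  38.]), 0.88), (array([756., 214.,  36.]), 0.72), (array([745., 100.,  37.]), 0.63)]
pot_large side [(array([727.,  98.,  33.]), 0.69), (array([738., 209.,  34.]), 0.63)]
pot_medium scene [(array([640., 273.,  38.]), 0.59), (array([ 638., -301.,   35.]), 0.56)]
pot_small scene [(array([ 480., -237.,   33.]), 0.7), (array([ 504., -331.,   28.]), 0.7), (array([ 416., -331.,   32.]), 0.67), (array([458.,  -3.,   6.]), 0.44), (array([620., -84.,  14.]), 0.16)]
lid scene [(array([622., -81.,  13.]), 0.6)]
base scene [(array([461.,  -4.,   5.]), 0.59), (array([644., 270.,  43.]), 0.21)]
jar scene [(array([622., 105.,  37.]), 0.72)]
jar side []
bottle scene [(array([795., -19.,  42.]), 0.73)]
carton scene [(array([496., 207.,  27.]), 0.83)]
stapler scene [(array([420., 454.,  19.]), 0.58)]
pot_large scene [636. 274.] [624.70767609 273.90393626] 0.48896714906729766
pot_large side [627. 274.] [628.18301147 277.0605876 ] 0.7759083711748663
pot_medium scene [ 624. -301.] [ 618.47640258 -301.13175155] 0.04393048128342246
pot_medium side [ 620. -306.] [ 622.34032283 -297.38238108] 0.050625053514855724
pot_small scene [ 468. -240.] [ 466.23967849 -240.5392493 ] 0.06425684777727886
pot_small side [ 467. -244.] [ 470.33076137 -237.10982725] 0.0591124871001032
lid scene [621. -81.] [612.73575883 -83.24830353] 0.08709055876685934
lid side [617. -83.] [617.45719323 -79.89756949] 0.08877818228268505
base scene [461.  -4.] [448.88062594  -5.33332472] 0.051340436919184544
base side [450. -10.] [452.00875946  -2.23044519] 0.03450253427838695
jar scene [620. 117.] [723.85731386 106.01625107] 0.5495281686161496
jar side [603. 113.] [605.16251231 116.96440677] 0.05488072485311814
```

Run:
```python
import cv2
a=cv2.imread("pics/scene0.png")[150:290,120:410]
cv2.imwrite("pics/sc.png",cv2.resize(a,None,fx=2.7,fy=2.7,interpolation=cv2.INTER_CUBIC))
a=cv2.imread("pics/side0.png")[130:410,200:460]
cv2.imwrite("pics/sd.png",cv2.resize(a,None,fx=2.1,fy=2.1,interpolation=cv2.INTER_CUBIC))
```

```text
(no output)
```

View pics/sc.png

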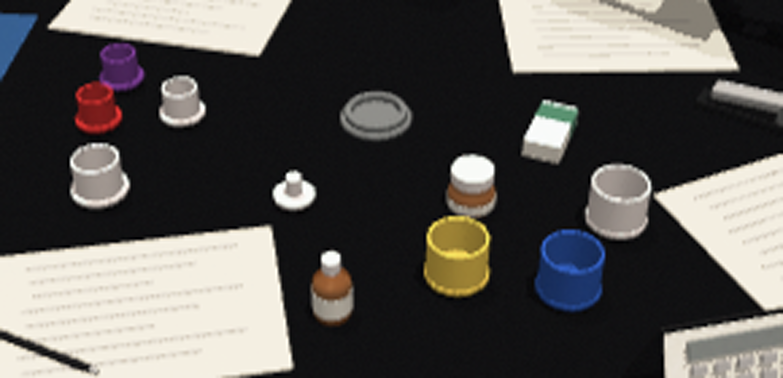

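View pics/sd.png

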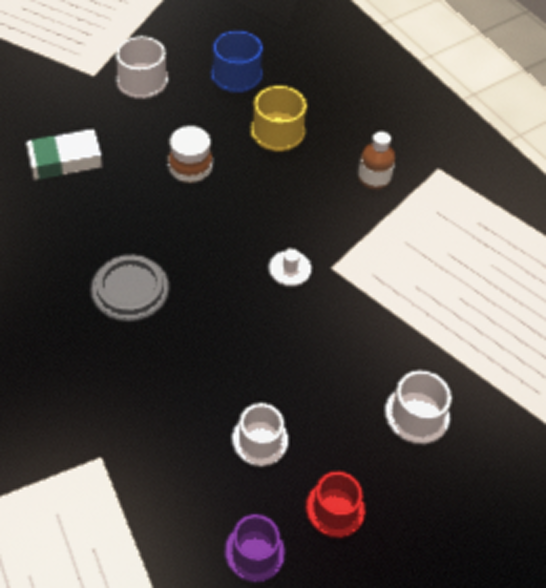

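```bash
cat >> h.py <<'E'
def fitw(name,pos0,c,im,mask=white,z=0,d=7):
    u=proj(np.array([pos0]),c)[0]; b=[max(int(u[0])-60,0),max(int(u[1])-70,0),int(u[0])+60,int(u[1])+60]
    M=mask(im)[b[1]:b[3],b[0]:b[2]].astype(np.uint8); b[3]=b[1]+M.shape[0]; b[2]=b[0]+M.shape[1]
    p=np.array(pos0[:2])
    for _ in range(3):
        w=cv2.dilate((sil(name,np.r_[p,z],c,4,b)>.5).astype(np.uint8),np.ones((2*d+1,)*2)); 
        m=M*w
        cn,_=cv2.findContours(m,cv2.RETR_EXTERNAL,cv2.CHAIN_APPROX_NONE); cn=max(cn,key=cv2.contourArea); m=cv2.drawContours(m*0,[cn],-1,1,-1).astype(float)
        f=lambda q: (np.abs(sil(name,np.r_[q,z],c,4,b)-m)*w).sum()
        r=minimize(f,p,method="Nelder-Mead",options=dict(initial_simplex=p+[[0,0],[8,0],[0,8]],xatol=.1)); p=r.x; d=max(d-2,3)
    return p,r.fun/m.sum()
E
python3 - <<'E'
from h import *
c={k:eyes.get_calibration(k) for k in("scene","side")}
im={k:cv2.imread(f"pics/{k}0.png")[:,:,::-1] for k in c}
gr=lambda i:((i.min(2)>60)&(i.max(2)-i.min(2)<22)).astype(float)
for k,p in(("scene",(348,232)),("side",(267,168))):
    q=back(p,c[k],10); print(im[k][p[1],p[0]])
    print(k,*fitw("pot_large",q,c[k],im[k],white,d=5))
    print(k,*fitw("jar",back(((294,226),(290,208))[k=="side"],c[k],10),c[k],im[k],lambda i:(i.max(2)>60),d=3))
E
```

```text
[151 142 136]
scene [624.97673003 273.88867651] 0.05918801255441936
scene [603.94232001 114.48343012] 0.21023255813953487
[144 131 126]
side [628.92386514 277.76810541] 0.14504497333439464
side [605.38264192 117.04387723] 0.08451522901650779
```

Request:
step_arm --deltas '[[[0,0,-0.13,0,0,20,1],[0,0,-0.13,0,0,20,1],[0,0,-0.13,0,0,20,1],[0,0,0,0,0,0,1]]]' --grip_force 15

```text
clock: 1.1
ee_pos: [217.4, 530.2, 175.8]
tcp_rot: [-0.002, -0.001, 1.0, -0.002]
force: [-0.7, -1.2, -0.9]
opening: 88.0
```

Request:
step_arm --deltas '[[[0,0,0,-37.2,-23.1,6,1],[0,0,0,-37.2,-23.1,6,1],[0,0,0,-37.2,-23.1,6,1],[0,0,0,-37.2,-23.1,6,1],[0,0,0,-37.2,-23.1,6,1],[0,0,0,-37.2,-23.1,6,1],[0,0,0,-37.2,-23.1,6,1],[0,0,0,-37.2,-23.1,6,1],[0,0,0,-37.2,-23.1,6,1],[0,0,0,-37.2,-23.1,6,1],[0,0,0,-37.2,-23.1,6,1],[0,0,0,0,0,0,1]]]'

```text
clock: 2.3
ee_pos: [632.4, 273.9, 113.1]
tcp_rot: [0.001, 0.004, 1.0, -0.0]
force: [-1.2, 0.0, 0.3]
opening: 88.3
```

Request:
step_arm --deltas '[[[0,0,0,0,0,0,1],[0,0,0,0,0,0,1]]]'

```text
clock: 2.5
ee_pos: [627.2, 278.6, 113.4]
tcp_rot: [0.0, 0.0, 1.0, 0.0]
force: [-0.1, 0.1, -0.6]
opening: 88.0
```

Run:
```python
from h import *
print(manip.sense()["ee_pos"])
im=eyes.read_camera("wrist"); cv2.imwrite("pics/w1.png",im[:,:,::-1])
im=eyes.read_camera("side"); cv2.imwrite("pics/s1.png",im[:,:,::-1])
c=eyes.get_calibration("wrist"); print(c, proj(np.array([[627,276,58],[627,276,0]]),c))
```

```text
[627.18138648 278.62001138 113.3520006 ]
{'K': array([[360.54348999,   0.        , 274.29251395],
       [  0.        , 360.54348999, 210.34585268],
       [  0.        ,   0.        ,   1.        ]]), 'xyz': array([559.32722055, 278.95417229, 259.59119544]), 'orientation': array([ 0.70035779, -0.09664927, -0.09558525,  0.70072915])} [[269.77559583 228.80641419]
 [270.83799768 203.96424848]]
```

View pics/w1.png

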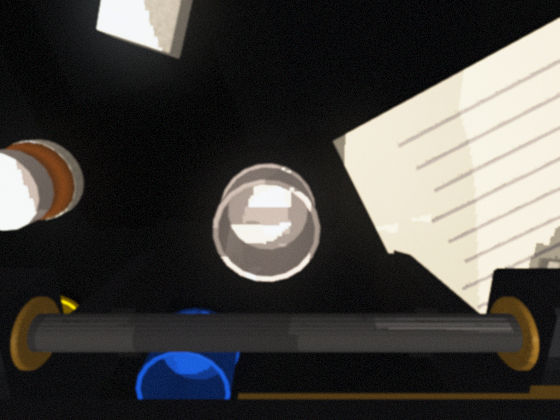

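The wrist picture shows the large pot rim centred at (266,230), about 2 mm to the low-y side of my estimate. I'll shift and descend.

Request:
step_arm --deltas '[[[0,0,0,0,-4,16,1],[0,0,0,0,0,22,1],[0,0,0,0,0,22,1],[0,0,0,0,0,20,1],[0,0,0,0,0,13,1],[0,0,0,0,0,0,1],[0,0,0,0,0,0,0.5],[0,0,0,0,0,0,0.5],[0,0,0,0,0,0,0.5],[0,0,0,0,0,0,0.5]]]'

```text
clock: 3.6
ee_pos: [628.6, 274.1, 21.0]
tcp_rot: [0.001, -0.0, 1.0, 0.0]
force: [-0.8, 0.7, 2.9]
opening: 62.9
```

Request:
step_arm --deltas '[[[0,0,0,0,0,-10,0.5],[0,0,0,0,0,-25,0.5],[0,0,0,0,0,-30,0.5],[0,0,0,0,0,-20,0.5],[0,0,0,0,0,0,0.5]]]'

```text
clock: 4.1
ee_pos: [630.3, 274.6, 109.6]
tcp_rot: [0.004, -0.0, 1.0, 0.001]
force: [0.3, -0.8, -0.8]
opening: 63.6
```

Request:
step_arm --deltas '[[[0,0,0,10,-15,0,0.5],[0,0,0,18,-28,0,0.5],[0,0,0,18,-28,0,0.5],[0,0,0,18,-28,0,0.5],[0,0,0,18,-28,0,0.5],[0,0,0,18,-28,0,0.5],[0,0,0,18,-28,0,0.5],[0,0,0,18,-28,0,0.5],[0,0,0,18,-28,0,0.5],[0,0,0,18,-28,0,0.5],[0,0,0,6,-11,0,0.5],[0,0,0,0,0,0,0.5]]]'

```text
clock: 5.3
ee_pos: [449.1, -5.0, 104.3]
tcp_rot: [-0.0, 0.001, 1.0, 0.0]
force: [-0.7, -0.0, -0.2]
opening: 63.7
```

Request:
step_arm --deltas '[[[0,0,0,0,0,0,0.5],[0,0,0,0,0,0,0.5],[0,0,0,0,0,0,0.5]]]'

```text
clock: 5.6
ee_pos: [450.2, -3.4, 104.7]
tcp_rot: [0.0, -0.001, 1.0, 0.0]
force: [1.1, 0.4, 0.8]
opening: 63.2
```

Run:
```python
from h import *
print(manip.sense()["ee_pos"])
im=eyes.read_camera("wrist"); cv2.imwrite("pics/w2.png",im[:,:,::-1])
im=eyes.read_camera("side"); cv2.imwrite("pics/s2.png",im[:,:,::-1])
c=eyes.get_calibration("wrist"); print(proj(np.array([[450.5,-3.8,14],[450.5,-3.8,3]]),c))
```

```text
[450.24243211  -3.3611893  104.65243683]
[[274.61020176 212.83629877]
 [274.6236528  208.58225684]]
```

View pics/w2.png

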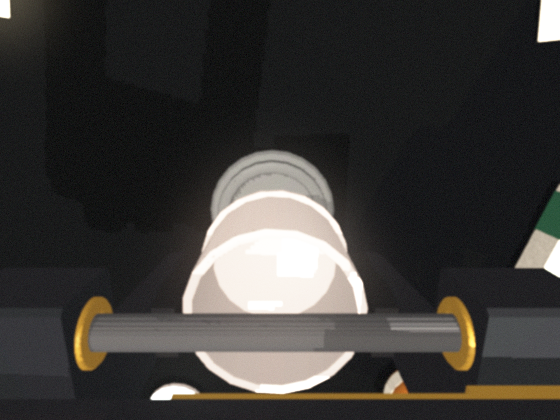

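View pics/s2.png

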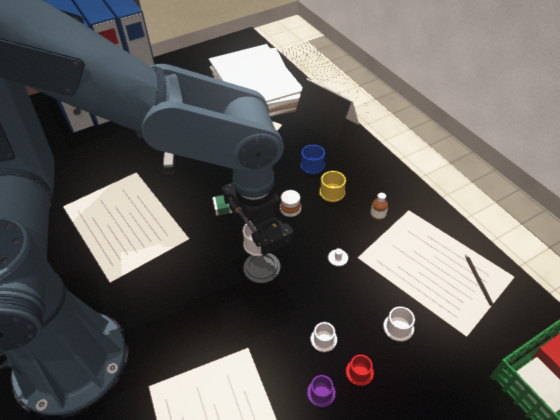

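Request:
step_arm --deltas '[[[0,0,0,0,-1,15,0.5],[0,0,0,0,0,20,0.5],[0,0,0,0,0,15,0.5],[0,0,0,0,0,10,0.5],[0,0,0,0,0,7,0.5],[0,0,0,0,0,5,0.5],[0,0,0,0,0,3,0.5],[0,0,0,0,0,0,0.5],[0,0,0,0,0,0,0.5]]]'

```text
clock: 6.6
ee_pos: [450.2, -5.3, 30.1]
tcp_rot: [0.0, -0.0, 1.0, -0.0]
force: [0.1, 0.3, -1.2]
opening: 63.0
```

Request:
step_arm --deltas '[[[0,0,0,0,0,2,0.5],[0,0,0,0,0,1,0.5],[0,0,0,0,0,0,0.5],[0,0,0,0,0,0,0.5]]]'

```text
clock: 7.0
ee_pos: [450.1, -5.3, 27.0]
tcp_rot: [0.0, -0.0, 1.0, -0.0]
force: [-0.4, -0.4, 3.6]
opening: 63.3
```

Request:
step_arm --deltas '[[[0,0,0,0,0,0.5,0.5],[0,0,0,0,0,0,0.8],[0,0,0,0,0,0,1],[0,0,0,0,0,0,1],[0,0,0,0,0,0,1],[0,0,0,0,0,-15,1],[0,0,0,0,0,-40,1],[0,0,0,0,0,-40,1],[0,0,0,0,0,0,1]]]'

```text
clock: 7.9
ee_pos: [453.5, -6.1, 126.2]
tcp_rot: [0.005, -0.0, 1.0, -0.001]
force: [1.3, -0.2, -0.2]
opening: 88.1
```

Request:
step_arm --deltas '[[[0,0,0,-15,-25,0,1],[0,0,0,-15,-25,0,1],[0,0,0,-15,-26,0,1],[0,0,0,-15,-26,0,1],[0,0,0,-15,-26,0,1],[0,0,0,-15,-26,0,1],[0,0,0,-15,-26,0,1],[0,0,0,-15,-26,0,1],[0,0,0,-15,-26,0,1],[0,0,0,-15,-26,0,1],[0,0,0,-15,-26,0,1],[0,0,0,-5,-10,0,1]]]'

```text
clock: 9.1
ee_pos: [620.2, -301.3, 119.9]
tcp_rot: [-0.0, 0.001, 1.0, -0.0]
force: [-1.3, 0.3, 0.1]
opening: 87.9
```

Request:
step_arm --deltas '[[[0,0,0,0,0,0,1],[0,0,0,0,0,0,1],[0,0,0,0,0,0,1]]]'

```text
clock: 9.4
ee_pos: [619.3, -297.6, 120.8]
tcp_rot: [-0.001, -0.001, 1.0, 0.0]
force: [0.3, -0.3, 0.5]
opening: 88.3
```

Run:
```python
from h import *
print(manip.sense()["ee_pos"])
ims={k:eyes.read_camera(k) for k in("wrist","side","scene")}
cc={k:eyes.get_calibration(k) for k in ims}
cv2.imwrite("pics/w3.png",ims["wrist"][:,:,::-1])
t=[]
for k in("side","scene"):
    u=proj(np.array([[450.5,-4,35]]),cc[k])[0].astype(int); t.append(cv2.resize(ims[k][u[1]-45:u[1]+45,u[0]-45:u[0]+45],(400,400),interpolation=cv2.INTER_CUBIC))
    print(k,[ (z,*fitw("pot_large",np.r_[450,-4,z],cc[k],ims[k],white,z=z,d=5)) for z in (6,)])
cv2.imwrite("pics/s3.png",np.hstack(t)[:,:,::-1])
print(proj(np.array([[620.4,-299.3,52],[620.4,-299.3,10]]),cc["wrist"]))
```

```text
[ 619.27681473 -297.63808777  120.79304722]
side [(6, array([443.86126709, -16.28445435]), np.float64(0.22803121248499397))]
scene [(6, array([476.86929321,  -3.53633118]), np.float64(0.25186549084213583))]
[[273.17259496 222.518335  ]
 [273.44046122 205.38290869]]
```

View pics/w3.png

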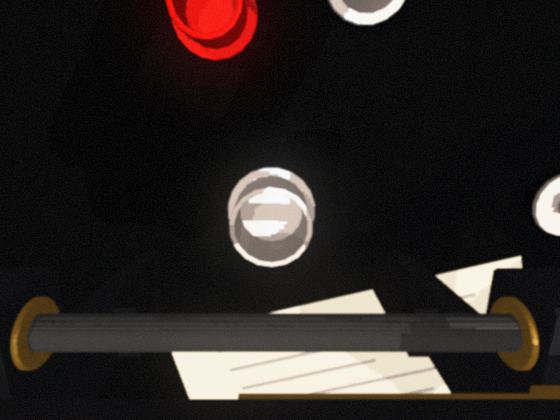

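View pics/s3.png

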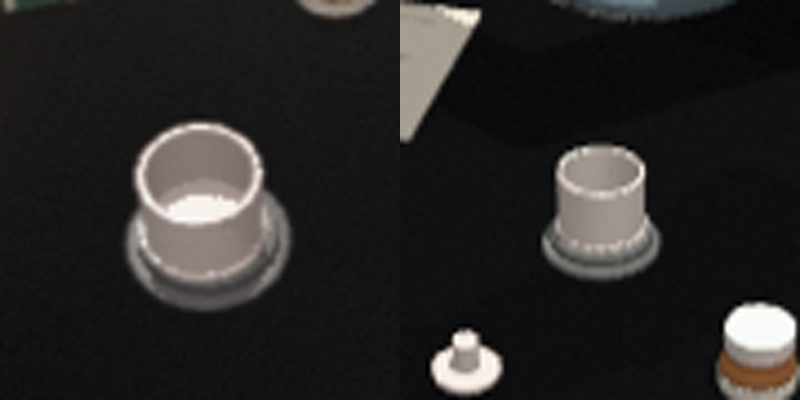

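Large pot looks upright and home. The medium pot's rim is at (270,226), so I shift about +2.5 in x and −3 in y.

Request:
step_arm --deltas '[[[0,0,0,-2.5,-3,16,1],[0,0,0,0,0,24,1],[0,0,0,0,0,24,1],[0,0,0,0,0,22,1],[0,0,0,0,0,14,1],[0,0,0,0,0,0,1],[0,0,0,0,0,0,0.4],[0,0,0,0,0,0,0.4],[0,0,0,0,0,0,0.4],[0,0,0,0,0,0,0.4],[0,0,0,0,0,0,0.4],[0,0,0,0,0,0,0.4]]]'

```text
clock: 10.75
ee_pos: [622.8, -302.4, 22.1]
tcp_rot: [0.0, -0.0, 1.0, -0.0]
force: [-0.3, 0.5, 4.1]
opening: 52.3
```

Request:
step_arm --deltas '[[[0,0,0,0,0,-10,0.4],[0,0,0,0,0,-30,0.4],[0,0,0,0,0,-40,0.4],[0,0,0,0,0,-30,0.4],[0,0,0,0,0,0,0.4]]]'

```text
clock: 11.25
ee_pos: [625.3, -304.1, 138.0]
tcp_rot: [0.004, -0.0, 1.0, -0.003]
force: [0.8, 0.5, 0.2]
opening: 52.5
```

Request:
step_arm --deltas '[[[0,0,0,10,17,0,0.4],[0,0,0,17,29,0,0.4],[0,0,0,17,29,0,0.4],[0,0,0,17,29,0,0.4],[0,0,0,17,29,0,0.4],[0,0,0,17,29,0,0.4],[0,0,0,17,29,0,0.4],[0,0,0,17,29,0,0.4],[0,0,0,17,29,0,0.4],[0,0,0,17,29,0,0.4],[0,0,0,9,16,0,0.4],[0,0,0,0,0,0,0.4]]]'

```text
clock: 12.45
ee_pos: [448.9, -6.5, 130.7]
tcp_rot: [-0.001, -0.001, 1.0, 0.0]
force: [0.7, 0.4, -0.1]
opening: 52.2
```

Request:
step_arm --deltas '[[[0,0,0,0,0,0,0.4],[0,0,0,0,0,0,0.4],[0,0,0,0,0,0,0.4]]]'

```text
clock: 12.75
ee_pos: [451.0, -9.1, 131.3]
tcp_rot: [0.0, 0.0, 1.0, -0.0]
force: [0.9, -0.1, -1.1]
opening: 52.5
```

```bash
cat > look.py <<'E'
from h import *
import sys
n,zc=sys.argv[1],float(sys.argv[2])
print(manip.sense()["ee_pos"])
ims={k:eyes.read_camera(k) for k in("wrist","side","scene")}
cc={k:eyes.get_calibration(k) for k in ims}
cv2.imwrite(f"pics/w{n}.png",ims["wrist"][:,:,::-1])
t=[]
for k in("side","scene"):
    u=proj(np.array([[450.5,-4,zc]]),cc[k])[0].astype(int); t.append(cv2.resize(ims[k][u[1]-50:u[1]+50,u[0]-50:u[0]+50],(400,400),interpolation=cv2.INTER_CUBIC))
cv2.imwrite(f"pics/s{n}.png",np.hstack(t)[:,:,::-1])
for a in sys.argv[3:]: print(a,proj(np.array([eval(a)]),cc["wrist"]))
E
python3 look.py 4 90 "[450.5,-4,64]"
```

```text
[450.99430158  -9.11499701 131.27730015]
[450.5,-4,64] [[282.73767772 222.50171642]]
```

View pics/w4.png

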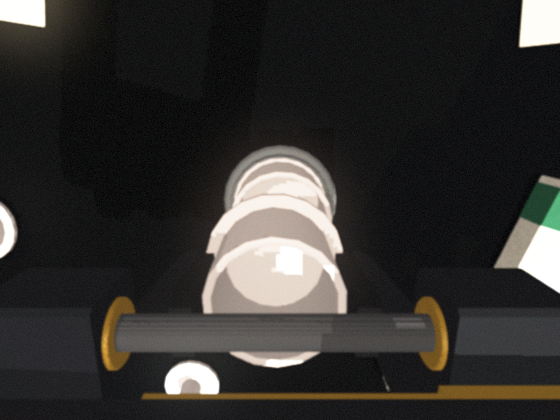

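View pics/s4.png

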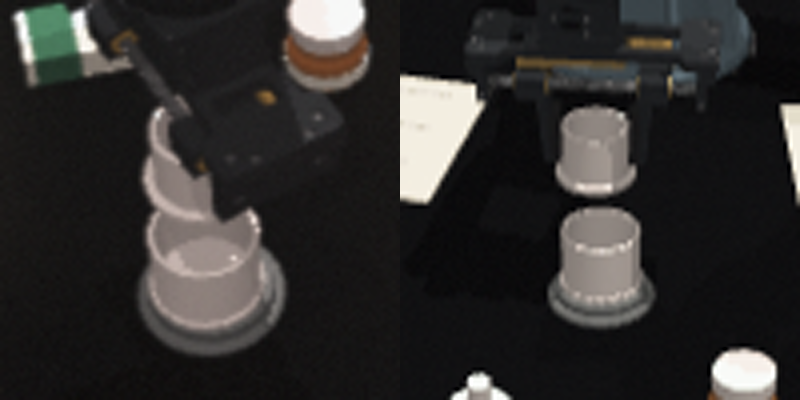

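Request:
step_arm --deltas '[[[0,0,0,0.5,3.5,0,0.4],[0,0,0,0,0,10,0.4],[0,0,0,0,0,12,0.4],[0,0,0,0,0,10,0.4],[0,0,0,0,0,7,0.4],[0,0,0,0,0,5,0.4],[0,0,0,0,0,4,0.4],[0,0,0,0,0,2,0.4],[0,0,0,0,0,0,0.4],[0,0,0,0,0,0,0.4]]]'

```text
clock: 13.9
ee_pos: [450.0, -4.7, 81.5]
tcp_rot: [0.0, -0.0, 1.0, -0.0]
force: [0.3, 0.7, -0.6]
opening: 52.4
```

Request:
step_arm --deltas '[[[0,0,0,0,0,2,0.4],[0,0,0,0,0,1.5,0.4],[0,0,0,0,0,0,0.4],[0,0,0,0,0,0,0.4]]]'

```text
clock: 14.3
ee_pos: [450.1, -4.7, 78.0]
tcp_rot: [0.0, -0.0, 1.0, -0.0]
force: [-1.6, 1.0, 2.6]
opening: 52.2
```

Request:
step_arm --deltas '[[[0,0,0,0,0,0.5,0.4],[0,0,0,0,0,0,0.8],[0,0,0,0,0,0,0.9],[0,0,0,0,0,0,0.9],[0,0,0,0,0,0,0.9],[0,0,0,0,0,-15,0.9],[0,0,0,0,0,-40,0.9],[0,0,0,0,0,-15,0.9],[0,0,0,0,0,0,0.9]]]'

```text
clock: 15.2
ee_pos: [451.6, -5.1, 149.5]
tcp_rot: [0.003, -0.0, 1.0, -0.001]
force: [-0.2, 0.3, 0.2]
opening: 79.5
```

Request:
step_arm --deltas '[[[0,0,0,-2,-26,0,0.7],[0,0,0,-2,-26,0,0.7],[0,0,0,-2,-26,0,0.7],[0,0,0,-2,-26,0,0.7],[0,0,0,-2,-26,0,0.7],[0,0,0,-2,-26,5,0.7],[0,0,0,-2,-26,5,0.7],[0,0,0,-2,-26,5,0.7],[0,0,0,-2,-26,5,0.7],[0,0,0,0,0,0,0.7],[0,0,0,0,0,0,0.7],[0,0,0,0,0,0,0.7]]]'

```text
clock: 16.4
ee_pos: [467.4, -237.4, 126.4]
tcp_rot: [-0.001, -0.0, 1.0, 0.001]
force: [-0.2, -0.1, 0.6]
opening: 61.9
```

```bash
python3 look.py 5 80 "[468.3,-238.8,46]" "[468.3,-238.8,10]"
```

```text
[ 467.3542295  -237.42788102  126.43345396]
[468.3,-238.8,46] [[273.31275218 216.74707062]]
[468.3,-238.8,10] [[273.51793763 203.09180786]]
```

View pics/w5.png

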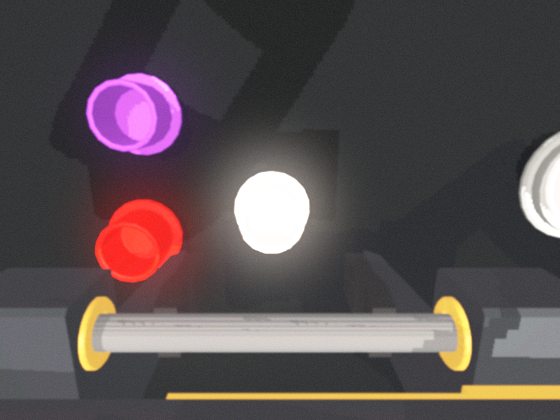

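View pics/s5.png

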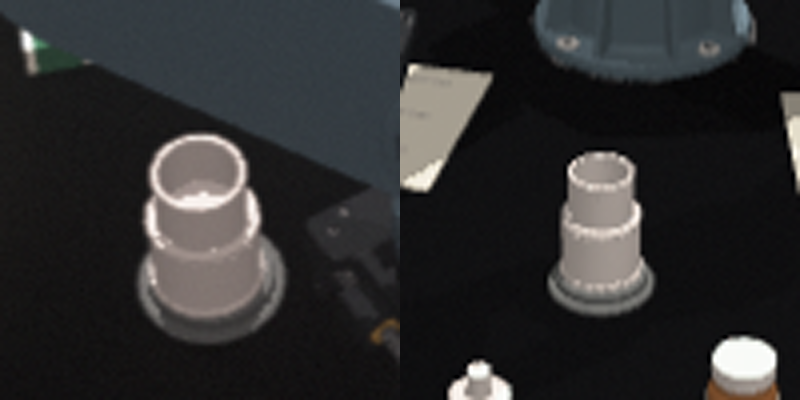

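Medium is home. The small pot's silhouette is centred at column 271, rows 171–253; I go down on it with a narrowed opening because the red look-alike is close by.

Request:
step_arm --deltas '[[[0,0,0,-2,-2.5,16,0.7],[0,0,0,0,0,24,0.7],[0,0,0,0,0,24,0.7],[0,0,0,0,0,24,0.7],[0,0,0,0,0,14,0.7],[0,0,0,0,0,4,0.7],[0,0,0,0,0,0,0.7],[0,0,0,0,0,0,0.3],[0,0,0,0,0,0,0.3],[0,0,0,0,0,0,0.3],[0,0,0,0,0,0,0.3],[0,0,0,0,0,0,0.3]]]'

```text
clock: 17.75
ee_pos: [470.5, -241.7, 22.2]
tcp_rot: [0.001, -0.0, 1.0, -0.001]
force: [-0.2, 1.2, 5.9]
opening: 41.8
```

Request:
step_arm --deltas '[[[0,0,0,0,0,0,0.3],[0,0,0,0,0,0,0.3]]]'

```text
clock: 17.95
ee_pos: [470.5, -241.6, 22.2]
tcp_rot: [0.001, -0.0, 1.0, -0.0]
force: [-1.6, 1.0, 8.1]
opening: 42.0
```

Request:
step_arm --deltas '[[[0,0,0,0,0,-10,0.3],[0,0,0,0,0,-30,0.3],[0,0,0,0,0,-40,0.3],[0,0,0,0,0,-40,0.3],[0,0,0,0,0,-20,0.3],[0,0,0,0,0,0,0.3]]]'

```text
clock: 18.55
ee_pos: [471.7, -242.6, 165.2]
tcp_rot: [0.003, -0.0, 1.0, -0.002]
force: [0.3, 0.5, -0.3]
opening: 41.8
```

Request:
step_arm --deltas '[[[0,0,0,1.5,20,0,0.3],[0,0,0,2.5,28,0,0.3],[0,0,0,2.5,28,0,0.3],[0,0,0,2.5,28,0,0.3],[0,0,0,2.5,28,0,0.3],[0,0,0,2.5,28,0,0.3],[0,0,0,2.5,28,0,0.3],[0,0,0,2.5,28,0,0.3],[0,0,0,1.5,19,0,0.3],[0,0,0,0,0,0,0.3],[0,0,0,0,0,0,0.3],[0,0,0,0,0,0,0.3]]]'

```text
clock: 19.75
ee_pos: [448.8, -6.4, 160.4]
tcp_rot: [-0.001, 0.0, 1.0, 0.0]
force: [-0.8, -0.4, -0.0]
opening: 41.9
```

Request:
step_arm --deltas '[[[0,0,0,0,0,0,0.3]]]'

```text
clock: 19.85
ee_pos: [449.1, -6.8, 160.8]
tcp_rot: [-0.0, 0.0, 1.0, 0.0]
force: [-1.0, -0.0, 0.1]
opening: 41.8
```

```bash
python3 look.py 6 110
```

```text
[449.13158764  -6.78518841 160.82944884]
```

View pics/s6.png

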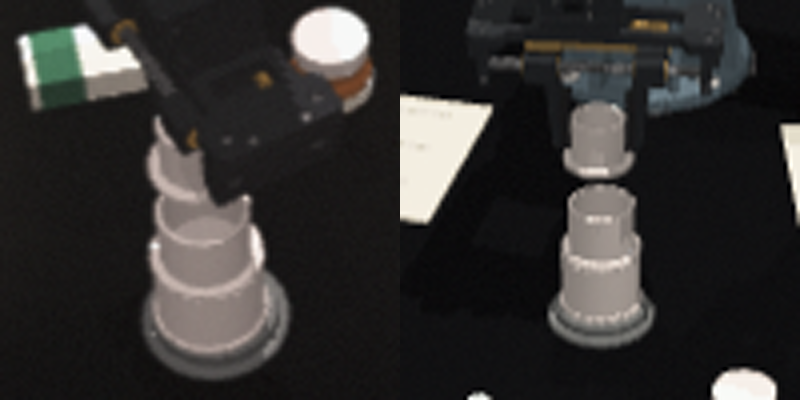

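View pics/w6.png

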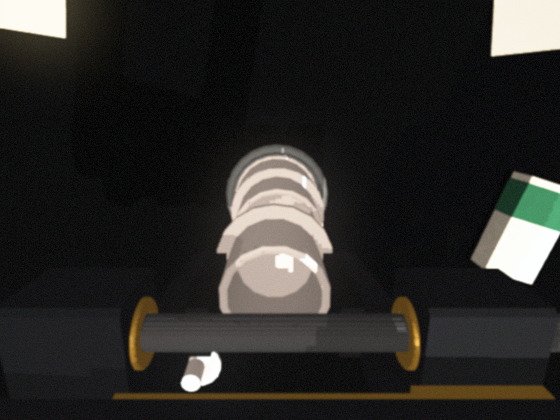

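Request:
step_arm --deltas '[[[0,0,0,-1,2,0,0.3],[0,0,0,0,0,7,0.3],[0,0,0,0,0,8,0.3],[0,0,0,0,0,7,0.3],[0,0,0,0,0,6,0.3],[0,0,0,0,0,4,0.3],[0,0,0,0,0,3,0.3],[0,0,0,0,0,0,0.3],[0,0,0,0,0,0,0.3]]]'

```text
clock: 20.9
ee_pos: [450.4, -4.2, 126.3]
tcp_rot: [0.0, -0.0, 1.0, -0.0]
force: [-0.0, 0.7, 0.4]
opening: 41.8
```

Request:
step_arm --deltas '[[[0,0,0,0,0,2,0.3],[0,0,0,0,0,1,0.3],[0,0,0,0,0,0,0.3],[0,0,0,0,0,0,0.3]]]'

```text
clock: 21.3
ee_pos: [450.3, -4.2, 123.3]
tcp_rot: [0.0, -0.0, 1.0, -0.0]
force: [0.4, 0.4, -0.9]
opening: 41.7
```

Request:
step_arm --deltas '[[[0,0,0,0,0,1,0.3],[0,0,0,0,0,0.5,0.3],[0,0,0,0,0,0,0.3],[0,0,0,0,0,0,0.3]]]'

```text
clock: 21.7
ee_pos: [450.7, -4.2, 122.2]
tcp_rot: [0.0, -0.0, 1.0, -0.0]
force: [-1.5, 0.6, 6.4]
opening: 41.6
```

Request:
step_arm --deltas '[[[0,0,0,0,0,0,0.6],[0,0,0,0,0,0,0.8],[0,0,0,0,0,0,0.8],[0,0,0,0,0,0,0.8],[0,0,0,0,0,-15,0.8],[0,0,0,0,0,-35,0.8],[0,0,0,0,0,-10,0.8],[0,0,0,0,0,0,0.8]]]'

```text
clock: 22.5
ee_pos: [451.6, -4.5, 183.2]
tcp_rot: [0.002, -0.0, 1.0, -0.001]
force: [-0.3, 0.0, -0.1]
opening: 70.9
```

Request:
step_arm --deltas '[[[0,0,0,-20,-10,0,0.5],[0,0,0,-21,-10,0,0.5],[0,0,0,-21,-10,0,0.5],[0,0,0,-21,-10,0,0.5],[0,0,0,-21,-10,10,0.5],[0,0,0,-21,-10,16,0.5],[0,0,0,-21,-10,16,0.5],[0,0,0,-20,-9,16,0.5],[0,0,0,0,0,4,0.5],[0,0,0,0,0,0,0.5],[0,0,0,0,0,0,0.5],[0,0,0,0,0,0,0.5]]]'

```text
clock: 23.7
ee_pos: [616.0, -82.7, 120.4]
tcp_rot: [0.0, -0.0, 1.0, -0.0]
force: [-0.1, 0.4, -0.3]
opening: 44.1
```

```bash
python3 look.py 7 100 "[615,-81.5,36]" "[615,-81.5,12]"
```

```text
[616.04537221 -82.73701067 120.44991366]
[615,-81.5,36] [[277.30240607 212.45143201]]
[615,-81.5,12] [[277.11340261 203.37870187]]
```

View pics/w7.png

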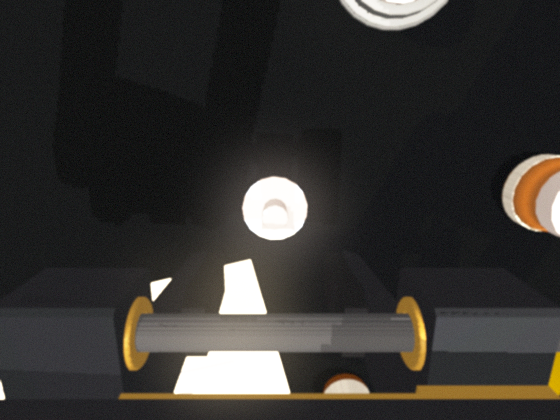

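View pics/s7.png

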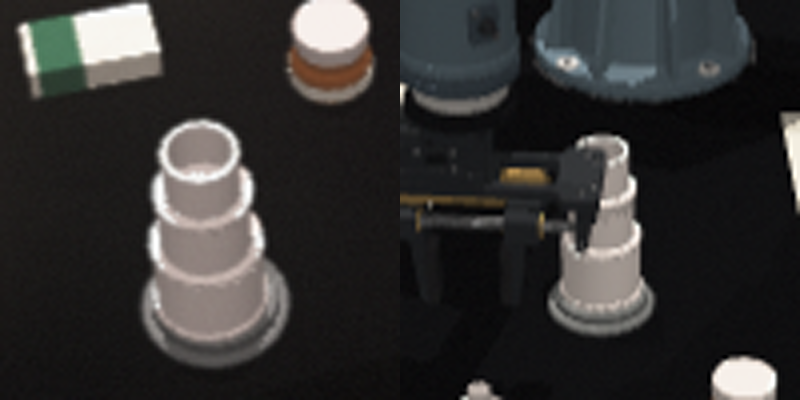

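Small pot is home. The lid disc is centred at (275,208), so x needs +2.

Request:
step_arm --deltas '[[[0,0,0,-2,0,16,0.5],[0,0,0,0,0,24,0.5],[0,0,0,0,0,24,0.5],[0,0,0,0,0,20,0.5],[0,0,0,0,0,12,0.5],[0,0,0,0,0,6,0.5],[0,0,0,0,0,0,0.5],[0,0,0,0,0,0,0.5]]]'

```text
clock: 24.65
ee_pos: [619.0, -83.3, 18.4]
tcp_rot: [0.001, -0.0, 1.0, -0.0]
force: [-0.3, 0.3, -0.7]
opening: 44.4
```

Request:
step_arm --deltas '[[[0,0,0,0,0,0,0.1],[0,0,0,0,0,0,0.1],[0,0,0,0,0,0,0.1],[0,0,0,0,0,0,0.1],[0,0,0,0,0,0,0.1],[0,0,0,0,0,0,0.1]]]'

```text
clock: 25.25
ee_pos: [618.6, -83.2, 18.1]
tcp_rot: [0.0, -0.0, 1.0, -0.0]
force: [0.0, -0.6, 2.7]
opening: 17.3
```

Request:
step_arm --deltas '[[[0,0,0,0,0,-10,0.1],[0,0,0,0,0,-30,0.1],[0,0,0,0,0,-40,0.1],[0,0,0,0,0,-40,0.1],[0,0,0,0,0,-40,0.1],[0,0,0,0,0,-18,0.1],[0,0,0,0,0,0,0.1]]]'

```text
clock: 25.95
ee_pos: [620.3, -83.7, 200.2]
tcp_rot: [0.003, -0.0, 1.0, -0.001]
force: [1.4, 0.2, -0.4]
opening: 17.2
```

Request:
step_arm --deltas '[[[0,0,0,12,6,0,0.1],[0,0,0,22,10,0,0.1],[0,0,0,22,10,0,0.1],[0,0,0,22,10,0,0.1],[0,0,0,22,10,0,0.1],[0,0,0,22,10,0,0.1],[0,0,0,22,10,0,0.1],[0,0,0,16,8,0,0.1],[0,0,0,8,4,0,0.1],[0,0,0,0,0,0,0.1],[0,0,0,0,0,0,0.1],[0,0,0,0,0,0,0.1]]]'

```text
clock: 27.15
ee_pos: [450.9, -5.6, 195.6]
tcp_rot: [0.0, 0.0, 1.0, -0.0]
force: [0.6, -0.7, -0.1]
opening: 17.5
```

```bash
python3 look.py 8 140
python3 - <<'E'
from h import *
s=manip.sense(); print(s["ee_pos"],s["opening"])
E
```

```text
[450.92650035  -5.57883384 195.61624075]
[450.72118984  -5.46978673 195.61442657] 17.28660248228163
```

View pics/s8.png

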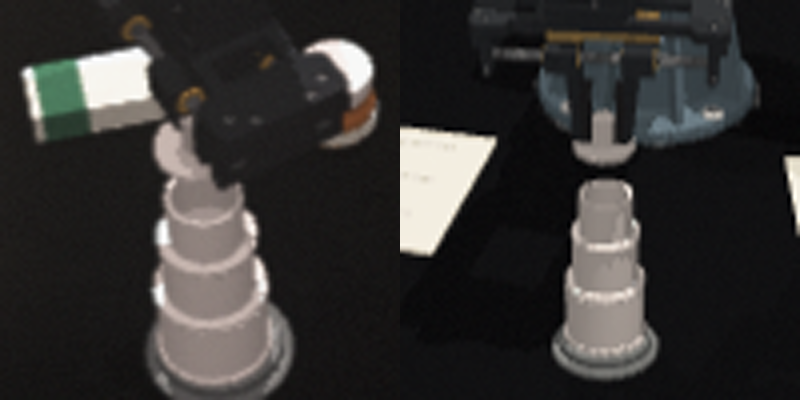

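View pics/w8.png

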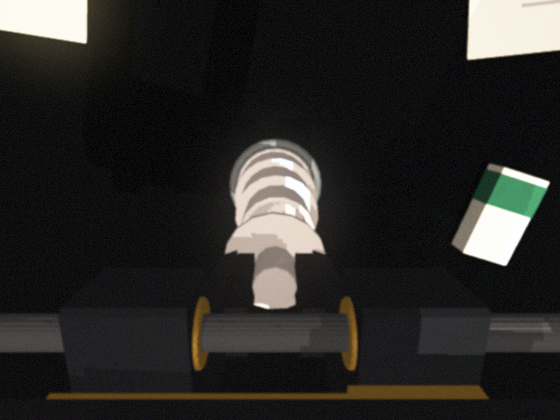

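Run:
```python
from h import *
t=[]
for k in("side","scene"):
    im=eyes.read_camera(k);c=eyes.get_calibration(k)
    u=proj(np.array([[450.5,-5,185]]),c)[0].astype(int);x0,y0=u-[25,20]
    im=cv2.resize(im[y0:y0+50,x0:x0+50],(400,400),interpolation=cv2.INTER_CUBIC)
    for z0 in (177.6,):
        for r,z in((23.5,8),(23.5,12),(9,36)):
            P=np.array([[450.7+r*np.cos(q),-5.5+r*np.sin(q),z0+z] for q in a])
            cv2.polylines(im,[np.int32((proj(P,c)-[x0,y0]+.5)*8)],True,(0,255,0),1)
    t.append(im)
cv2.imwrite("pics/z8.png",np.hstack(t)[:,:,::-1])
```

```text
(no output)
```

View pics/z8.png

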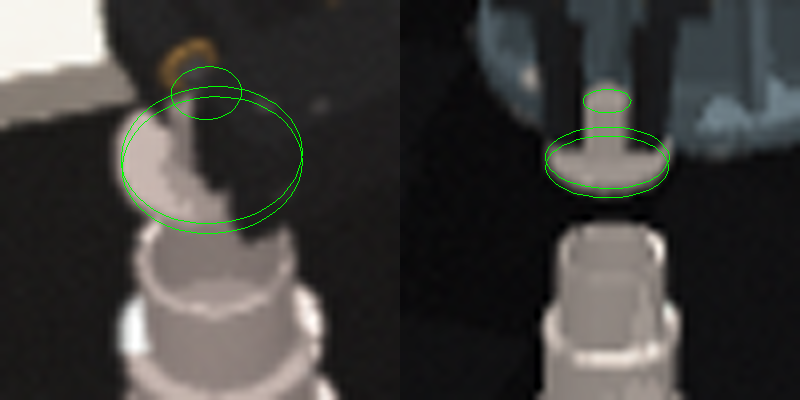

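Request:
step_arm --deltas '[[[0,0,0,0.3,0.9,0,0.1],[0,0,0,0,0,7,0.1],[0,0,0,0,0,9,0.1],[0,0,0,0,0,8,0.1],[0,0,0,0,0,6,0.1],[0,0,0,0,0,4,0.1],[0,0,0,0,0,2,0.1],[0,0,0,0,0,0,0.1],[0,0,0,0,0,0,0.1]]]'

```text
clock: 28.3
ee_pos: [450.2, -4.3, 159.9]
tcp_rot: [0.0, -0.0, 1.0, -0.0]
force: [-0.5, -0.1, -1.1]
opening: 17.2
```

Request:
step_arm --deltas '[[[0,0,0,0,0,2,0.1],[0,0,0,0,0,1,0.1],[0,0,0,0,0,0,0.1],[0,0,0,0,0,0,0.1]]]'

```text
clock: 28.7
ee_pos: [450.0, -4.3, 156.7]
tcp_rot: [0.0, -0.0, 1.0, -0.0]
force: [0.3, -0.5, -0.5]
opening: 17.3
```

Request:
step_arm --deltas '[[[0,0,0,0,0,0.8,0.1],[0,0,0,0,0,0.4,0.1],[0,0,0,0,0,0,0.1],[0,0,0,0,0,0,0.1]]]'

```text
clock: 29.1
ee_pos: [450.4, -4.4, 156.1]
tcp_rot: [0.0, -0.0, 1.0, -0.0]
force: [-0.2, 0.8, 4.9]
opening: 17.4
```

Contact at the expected seated height; I release and go up.

Request:
step_arm --deltas '[[[0,0,0,0,0,0,0.3],[0,0,0,0,0,0,0.5],[0,0,0,0,0,0,0.5],[0,0,0,0,0,0,0.5],[0,0,0,0,0,-15,0.5],[0,0,0,0,0,-35,0.5],[0,0,0,0,0,-30,0.5],[0,0,0,0,30,-10,0.5],[0,0,0,0,45,0,0.5],[0,0,0,0,45,0,0.5],[0,0,0,0,45,0,0.5],[0,0,0,0,0,0,0.5]]]'

```text
clock: 30.3
ee_pos: [449.1, 165.1, 245.5]
tcp_rot: [-0.0, -0.003, 1.0, 0.001]
force: [-0.5, -1.1, -0.2]
opening: 44.0
```

Request:
step_arm --deltas '[[[0,0,0,0,45,0,0.5],[0,0,0,0,45,0,0.5],[0,0,0,0,0,0,0.5],[0,0,0,0,0,0,0.5],[0,0,0,0,0,0,0.5]]]'

```text
clock: 30.8
ee_pos: [450.0, 249.5, 245.2]
tcp_rot: [-0.0, 0.0, 1.0, -0.0]
force: [0.2, -0.3, 0.4]
opening: 43.8
```

Run:
```python
from h import *
t=[]
for k in("side","scene"):
    im=eyes.read_camera(k);c=eyes.get_calibration(k); cv2.imwrite(f"pics/{k}9.png",im[:,:,::-1])
    u=proj(np.array([[450.5,-5,90]]),c)[0].astype(int);x0,y0=u-[50,60]
    im=cv2.resize(im[y0:y0+100,x0:x0+100],(400,400),interpolation=cv2.INTER_CUBIC)
    im2=im.copy()
    for r,z in((34,18),(32,64),(32,68),(26.5,108),(27.5,112),(21.5,152-6+0),(23.5,156),(9,180)):
            P=np.array([[450.4+r*np.cos(q),-4.6+r*np.sin(q),z] for q in a])
            if z!=146: cv2.polylines(im2,[np.int32((proj(P,c)-[x0,y0]+.5)*4)],True,(0,255,0),1)
    t.append(np.hstack([im[:,75:275],im2[:,75:275]]))
cv2.imwrite("pics/z9.png",np.hstack(t)[:,:,::-1])
```

```text
(no output)
```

View pics/z9.png

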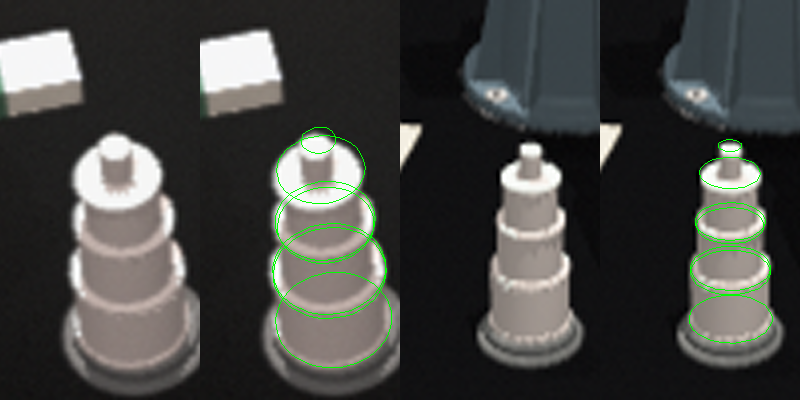

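View pics/side9.png

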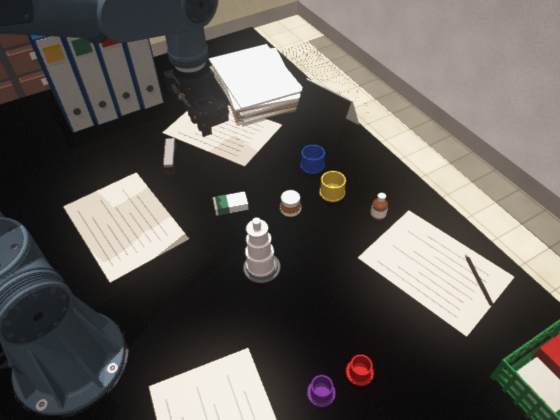

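The tower stands at (262,250), upright and fully seated: the outlines of the seated pose match the picture with only a constant offset of about 1 px. The bystanders and look-alikes have not moved, and the gripper is clear.

```bash
python3 -c "
from bench import manip
print(manip.close_job())"
```

```text
the job is handed in; nothing more can be done
None
```

I rebuilt the tower on its grey base, one piece at a time in the order asked: large pot, medium pot, small pot, then lid. I handed the job in at about 31 s on the robot's clock.

- **Seating:** each piece met light contact (about 3 to 6 N) within 0.2 mm of its expected seated height.
- **Final pictures:** the scene and side views show an upright, fully seated tower. It matches the outlines of the ideal seated pose except for a steady offset of about 1 px, which is within the calibration error.
- **Other objects:** the jar, carton, bottle, stapler and the coloured look-alikes appear unmoved in the last side picture, judged by eye. The gripper ended open and well clear of everything.
- **Disagreements:**
  - The two fixed cameras differed by about 4 mm on positions. I averaged them and corrected with the wrist camera.
  - The automatic outline fit of the seated large pot failed, because the base was in the outline. I judged that piece by eye and by its contact height.
  - The wrist read 3 to 8 N of vertical force as the fingers closed on each piece. I did not find the cause, and it stayed well under the limits.

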